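# Strip the pellet die into its tray

## Task

The pellet-press die stands assembled on the bench. Take it apart and put its four parts away in the fitted tray: the plunger, the extraction ring, the die body and the base, each upright and fully down in the pocket made for it, and let go. The parts have ground faces: lower them in, do not drop or topple any, and leave the mortar and the wash bottle where they stand.

Things in the scene. Friction and masses are not known exactly. Their poses are not given: they have to be found in the camera images.
- plunger: Die plunger, steel, 86 mm long: round shaft of 18 mm diameter (z 0 to 70) under a round head of 26 mm (z 70 to 86). Origin at the centre of the foot, z up. At first it stands in the die body's bore, topmost, foot 27 mm above the bench, head 3 mm clear of the extraction ring; drawn 43 mm straight up it leaves the bore, 67 mm the ring. 0.2 kg.
- ext_ring: Extraction ring, plain aluminium, 42 mm outside, 30 mm inside, 24 mm high. Origin at the centre of its underside, z up. At first it lies loose on the die body, round the plunger's shaft, underside 70 mm above the bench. 0.06 kg.
- die_body: Die body, a thick steel cylinder 50 mm in diameter and 48 mm high with a 22 mm bore right through. Origin at the centre of its underside, z up. At first it stands loose on the base, round the base's spigot, underside 22 mm above the bench. 0.6 kg.
- die_base: Die base, lowest in the stack: steel disc 62 mm in diameter, 22 mm high, with a spigot 18 mm wide and 5 mm high on top. A vacuum port (tube, 9.4 mm at its thickest) sticks out of its side along its own +x to 51 mm from the axis, 14 mm above the underside; in the pocket it lies above the inlay and may point any way. Origin at the centre of the underside, z up. 0.53 kg.
- nest_plunger: Tray inlay, white fixed block 100 x 100 x 26 mm; origin at the centre of its underside, 5 mm above the bench, z up. For the plunger, foot down: narrow round socket 24 mm wide, 20 mm deep, with a conical mouth of 38 mm; floor 6 mm above the origin. The four inlays fill a grey tray 212 mm square, level with its rim, two by two, 100 mm apart along their x and y, in any order.
- nest_ring: Tray inlay, white fixed block 100 x 100 x 26 mm; origin at the centre of its underside, 5 mm above the bench, z up. For the extraction ring: round pocket 56 mm wide, 8 mm deep, floor 18 mm above the origin, with a white post of 14 mm diameter in its middle, its tip 4 mm above the block; the ring goes over the post.
- nest_body: Tray inlay, white fixed block 100 x 100 x 26 mm; origin at the centre of its underside, 5 mm above the bench, z up. For the die body, a plain round pocket 64 mm wide, 8 mm deep, floor 18 mm above the origin.
- nest_base: Tray inlay, white fixed block 100 x 100 x 26 mm; origin at the centre of its underside, 5 mm above the bench, z up. For the base: the widest plain round pocket, 76 mm wide, 6 mm deep, floor 20 mm above the origin.
- mortar: Bystander: white mortar, a bowl 88 mm across and 40 mm high with its pestle leaning in it (to 70 mm high), far to the left of the work. Origin at the centre of its underside.
- wash_bottle: Bystander: white squeeze bottle with a red cap and a bent spout, 70 mm in diameter, 200 mm high, far to the right of the work. Origin at the centre of its underside.
Things that resemble listed ones, but are neither listed nor needed, are in the scene too. There is more than one size of the ext_ring; the job needs the smallest.

How it is judged:
By the outcome, as a careful person would: the job done as asked, in the order asked, and still so for the second after the job is handed in, with the robot touching nothing.
It also fails if it takes over 99 s, if anything falls off the work surface, if the arm or the gripper's body presses on something with over 40 N, if the wrist force passes 120 N, or if a joint passes its speed limit or range.

## Robot

A 6-joint arm with a two-finger parallel gripper is mounted at the origin on the work surface. World frame = base frame: x ahead of the robot, y to its left, z up, the work surface at z = 0. Lengths are in m, angles in rad, forces in N, time in s.
With the tool pointing down it reaches from about 0.375 to 0.9 m from the base axis. Payload 3.1 kg.
Tool frame: the origin (TCP) lies between the finger pads; the fingertips stand 25 mm ahead of it and the grasp point (between the pads) lies 6 mm ahead of it; x points along the fingers, y is the direction in which the jaws open and shut, and the axes are right-handed (so a half turn about x gives the same grasp; the last joint's range is limited). The gripper opens to 85 mm and grips with 20 to 120 N. Pads are 22 mm wide; open, the fingers measure 114 mm over their backs; the gripper's body (76 mm by 85 mm) begins 54 mm behind the grasp point. The pads swing forward as they close: fully open they stand 13 mm farther back than shut.
Start: joints at [-1.427, 0.527, 1.433, -0, 1.181, -0.178], TCP at [0.198, -0.593, 0.256] pointing down, gripper open.
Joint ranges: [-3.08, 3.08], [-0.75, 2.2], [0.22, 2.44], [-1.43, 4.57], [0, 2.65], [-2.85, 2.85]. Speed limits (rad/s): [2.79, 2.79, 3.14, 3.14, 3.14, 3.14].

## Interface

Orientations are given as a unit quaternion [x, y, z, w].
In Python, from station import manip, viewer, workorder gives the robot as it stands.
- The arm moves only by the shell command python3 -m crank 'ROWS' [FORCE]. ROWS is JSON, one flat list of numbers, 5 for each row, row after row: the opening, from 0 (shut) to 1 (fully open), then the shift along the world's x, y, z in mm, then the turn about the world's z in rad. A call has 1 to 10 rows; each row is the pose to reach, as a shift and turn from the pose commanded when the call began; what a row does not reach only later rows make up. A row lasts 1/8 s, in which the tool goes at most 62.5 mm and 10.7 degrees, less where a joint would pass 70% of its speed; a pose out of reach is approached as far as the arm can. A call with a gripper value outside its range is refused whole. The fingers move at their own pace and stop on an object; FORCE is the grip in N (left out, the last holds). Time passes only in rows, so rows that repeat a pose let the fingers close. It gives the time, the measured TCP pose, the force and the opening at its end, in the units of the state.
- manip.sense(): the state, without advancing time (a new reading comes with each control period).
- viewer.snapshot(name): name is "side" or "top"; returns a dict with "img" (400x640x3 uint8, red, green, blue), "range_z" (400x640 float32, m along the optical axis (not along the pixel's ray), 0 where there is no reading), "fx", "fy", "cx", "cy" (pixels), "k1" (the pictures are not rectified: a ray, as slopes to the right and down, at radius r is drawn at 1 + k1 r^2 times it, then the intrinsics apply), "origin" and "attitude" of the camera in the world. Camera axes: x right, y down, z forward; pixel columns grow to the right and rows downward; lengths in m; the calibration is good to about 2 mm. A picture is of the moment at which its call begins.
- workorder.sign_off(): hands the job in, once; it reports no verdict.
The state is a dict: "t": time; "q": joint angles; "qd": joint speeds; "tau": joint torques, N m; "tcp_pos": TCP position; "tool_rot": TCP orientation; "force": force on the tool from outside, world axes, zero at the start; "ft_torque": the same for the moment, N m; "finger_gap": opening from 0.0 (shut) to 1.0 (fully open).
Only numpy, scipy, OpenCV 4.12 (cv2) and the standard library are available. Lean on these libraries where they do the work, as an engineer would, in place of code of your own. Each camera call takes 0.05 s, during which the arm holds its last target.

## Working session

There is one attempt and no reset: what is moved stays moved. The work goes in short steps, Python scripts to look and compute and a shell command to move; the robot and the scene stay as the last step left them, time stands still between calls to the robot, and variables do not carry over. Pictures are saved under pics/ and viewed, and the job is handed in when it is done.

```bash
ls; mkdir -p pics; python3 - <<'E'
from station import manip, viewer
import cv2,numpy as np
for n in("side","top"):
    s=viewer.snapshot(n); cv2.imwrite(f"pics/{n}0.png",s["img"][:,:,::-1]); np.savez(f"{n}0.npz",**s)
    print(n,{k:v for k,v in s.items() if k not in("img","range_z")})
print(manip.sense())
E
```

```text
pics
side {'fx': 491.26470352073466, 'fy': 491.26470352073466, 'cx': 316.5315215313301, 'cy': 208.15692342765874, 'k1': -0.05011551826613018, 'origin': array([0.01096339, 0.93731226, 0.72967501]), 'attitude': array([-0.21770694,  0.83750184, -0.48528482,  0.12527172])}
top {'fx': 371.5591902702559, 'fy': 371.5591902702559, 'cx': 320.10533469399985, 'cy': 197.6362809395941, 'k1': -0.0674984103329637, 'origin': array([ 0.34552   , -0.02214741,  1.01013169]), 'attitude': array([ 0.70455579, -0.7033511 ,  0.05430748, -0.07713018])}
{'t': 0.1, 'q': array([-1.42751224e+00,  5.28406318e-01,  1.43377740e+00, -2.87279969e-05,
        1.18139883e+00, -1.78496422e-01]), 'qd': array([ 5.63491148e-04, -1.11667762e-05, -3.60132133e-03, -1.75349456e-04,
       -1.87060297e-04,  1.97681843e-03]), 'tau': array([ 4.15018339e-04, -4.43303418e+01, -1.78586322e+01, -2.02065025e-04,
        3.91752124e-03, -1.72861098e-05]), 'tcp_pos': array([ 0.19759649, -0.59231223,  0.25541005]), 'tool_rot': array([ 0.69797657,  0.11398375, -0.69797058,  0.11257657]), 'force': array([0.18688442, 0.68077578, 0.19781148]), 'ft_torque': array([-0.0098853 , -0.02120646,  0.02654788]), 'finger_gap': 0.999555330752528}
```

View pics/side0.png

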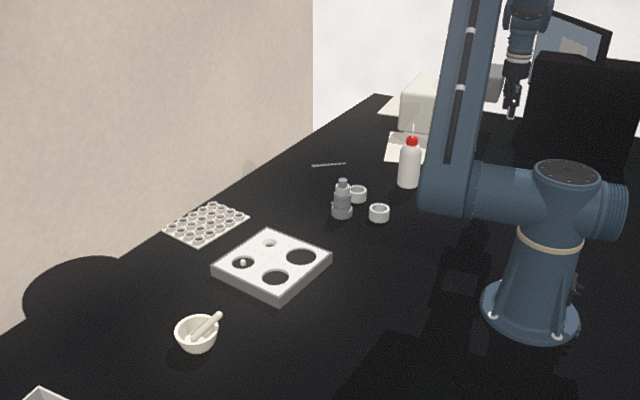

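View pics/top0.png

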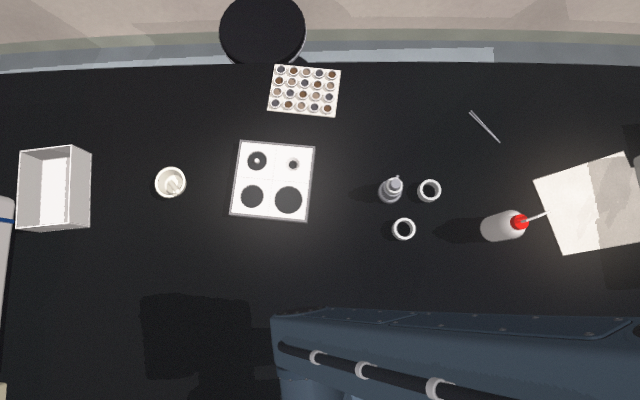

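The stack is at top pixel (391,188), the tray at (272,180), and there are two loose lookalike rings at (430,190) and (403,229). Next I measure them with the depth data.

```bash
cat > h.py <<'E'
import numpy as np,cv2
from scipy.spatial.transform import Rotation as R
def K(s): return np.array([[s["fx"],0,s["cx"]],[0,s["fy"],s["cy"]],[0,0,1]],float)
def D(s): return np.array([float(s["k1"]),0,0,0,0])
def cloud(s):
    z=s["range_z"]; h,w=z.shape
    u,v=np.meshgrid(np.arange(w),np.arange(h))
    p=cv2.undistortPoints(np.stack([u,v],-1).reshape(-1,1,2).astype(np.float64),K(s),D(s)).reshape(h,w,2)
    c=np.dstack([p*z[...,None],z])
    P=c@R.from_quat(s["attitude"]).as_matrix().T+s["origin"]
    P[z<=0]=np.nan
    return P
def proj(s,X):
    Rm=R.from_quat(s["attitude"]).as_matrix()
    return cv2.projectPoints(np.atleast_2d(X).astype(float),cv2.Rodrigues(Rm.T)[0],-Rm.T@np.asarray(s["origin"]),K(s),D(s))[0].reshape(-1,2)
def ray(s,uv,zw):
    p=cv2.undistortPoints(np.array(uv,float).reshape(-1,1,2),K(s),D(s)).reshape(-1,2)
    d=np.c_[p,np.ones(len(p))]@R.from_quat(s["attitude"]).as_matrix().T
    o=np.asarray(s["origin"]); return o+d*((zw-o[2])/d[:,2])[:,None]
def circ(xy):
    A=np.c_[2*xy,np.ones(len(xy))];b=(xy**2).sum(1);c=np.linalg.lstsq(A,b,rcond=None)[0]
    return c[:2],np.sqrt(c[2]+c[:2]@c[:2])
def load(n): return {k:v for k,v in np.load(n).items()}
E
python3 - <<'E'
from h import *
for n in("top","side"):
    s=load(n+"0.npz");P=cloud(s)
    b=dict(top=[(228,318,138,224),(375,405,172,205),(415,445,176,204),(388,418,215,242)],side=[(208,334,226,308),(328,355,176,222),(346,370,182,206),(366,392,200,224)])[n]
    for nm,(u0,u1,v0,v1) in zip(("tray","stack","ringA","ringB"),b):
        Q=P[v0:v1,u0:u1].reshape(-1,3);Q=Q[Q[:,2]>.008]
        print(n,nm,len(Q),Q.min(0).round(3),Q.max(0).round(3),np.histogram(Q[:,2],bins=np.arange(0.005,.13,.01))[0])
    c=s["img"]
    for i,(u0,u1,v0,v1) in enumerate(b): pass
    a=cv2.resize(c[b[0][2]-5:b[0][3]+5,b[0][0]-5:b[0][1]+5],None,fx=4,fy=4,interpolation=2) 
    u0,u1,v0,v1=(365,450,165,245) if n=="top" else (320,400,165,230)
    d=cv2.resize(c[v0:v1,u0:u1],None,fx=7,fy=7,interpolation=2)
    cv2.imwrite(f"pics/{n}_tray.png",a[:,:,::-1]);cv2.imwrite(f"pics/{n}_stack.png",d[:,:,::-1])
E
```

```text
top tray 6001 [0.465 0.025 0.008] [0.698 0.256 0.041] [  86  730 5022  163    0    0    0    0    0    0    0    0]
top stack 482 [ 0.52  -0.206  0.008] [ 0.601 -0.149  0.118] [16 91 19 19 21 13 86 16 74 37 78 12]
top ringA 286 [ 0.523 -0.315  0.009] [ 0.581 -0.255  0.039] [ 31  40 176  39   0   0   0   0   0   0   0   0]
top ringB 252 [ 0.419 -0.24   0.008] [ 0.475 -0.181  0.038] [ 13  35 166  38   0   0   0   0   0   0   0   0]
side tray 5495 [0.461 0.024 0.008] [0.835 0.257 0.035] [ 408 1220 3863    4    0    0    0    0    0    0    0    0]
side stack 692 [ 0.517 -0.305  0.008] [ 0.598 -0.146  0.114] [ 59 117  89  55  54  48  68  49  77  27  49   0]
side ringA 331 [ 0.519 -0.312  0.008] [ 0.577 -0.163  0.108] [ 44  75 110  12  16  14  20  12  23   3   2   0]
side ringB 308 [ 0.415 -0.24   0.008] [ 0.474 -0.179  0.036] [ 56 100 144   8   0   0   0   0   0   0   0   0]
```

View pics/top_stack.png

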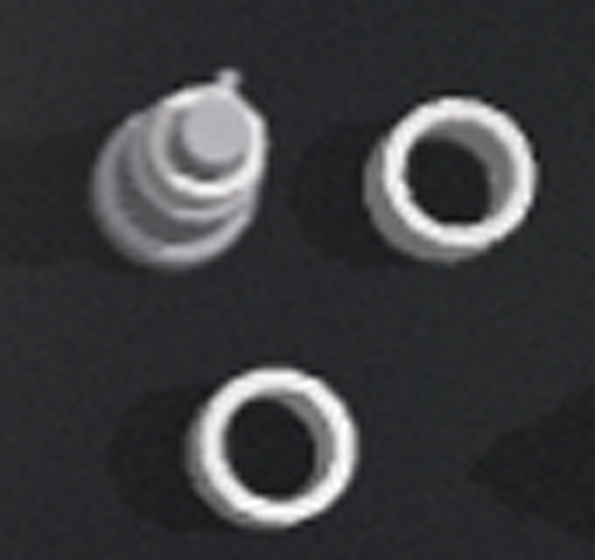

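View pics/side_stack.png

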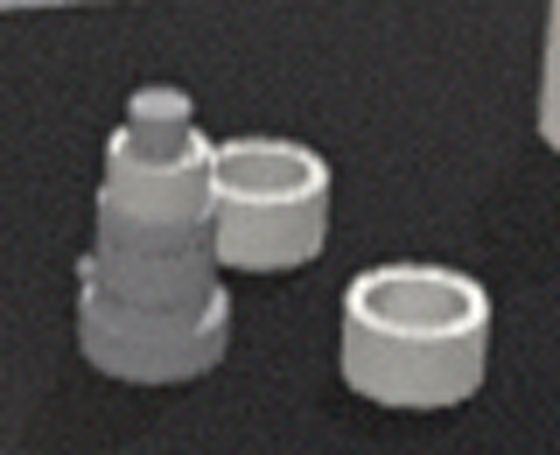

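View pics/top_tray.png

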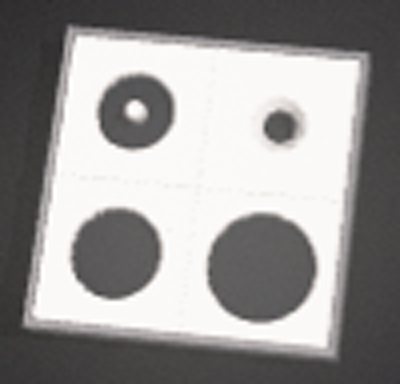

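The loose rings at (430,190) and (403,229) are about 55 mm across. The ring in the stack is visibly the smaller one, so it fits the 42 mm ext_ring. In the tray, the ring pocket with its post is top-left, the plunger top-right, the body bottom-left and the base bottom-right. Now I fit the centres.

```bash
python3 - <<'E'
from h import *
from scipy.optimize import least_squares
T=load("top0.npz");S=load("side0.npz")
for n,s in(("top",T),("side",S)):
    P=cloud(s);Q=P.reshape(-1,3)
    bench=Q[(abs(Q[:,2])<.02)&(abs(Q[:,0]-.45)<.15)&(abs(Q[:,1])<.3)];print(n,"bench z",np.median(bench[:,2]))
    M=Q[(abs(Q[:,0]-.56)<.05)&(abs(Q[:,1]+.176)<.05)]
    # known radius wall fits
    for nm,lo,hi,r in(("base",.003,.019,.031),("body",.03,.064,.025),("ring",.073,.091,.021),("head",.099,.111,.013)):
        m=M[(M[:,2]>lo)&(M[:,2]<hi)][:,:2]
        f=least_squares(lambda c:np.hypot(*(m-c).T)-r,[.557,-.176],loss="soft_l1",f_scale=.002)
        print(n,nm,len(m),f.x.round(4),np.abs(f.fun).mean().round(4))
    for nm,lo,hi in(("headtop",.1105,.118),("ringtop",.0925,.0965)):
        m=M[(M[:,2]>lo)&(M[:,2]<hi)];print(nm,len(m),m.mean(0).round(4))
    # pockets
    g=cv2.cvtColor(s["img"],cv2.COLOR_RGB2GRAY)
    u0,u1,v0,v1=(222,322,134,228) if n=="top" else (205,338,224,310)
    g=cv2.resize(g[v0:v1,u0:u1],None,fx=4,fy=4,interpolation=cv2.INTER_CUBIC)
    b=(g>150).astype(np.uint8)
    cs,h=cv2.findContours(b,cv2.RETR_CCOMP,cv2.CHAIN_APPROX_NONE)
    for c,hh in zip(cs,h[0]):
        a=cv2.contourArea(c)
        if a<150: continue
        uv=(c.reshape(-1,2)+.5)/4-.5+[u0,v0]
        X=ray(s,uv,.031)[:,:2];ce,r=circ(X)
        print(n,"hole" if hh[3]>=0 else "outer",a,ce.round(4),r.round(4),uv.mean(0).round(1))
        if hh[3]<0 and a>5000:
            rc=cv2.minAreaRect((X*1000).astype(np.float32));print(rc)
from station import manip
st=manip.sense();m=R.from_quat(st["tool_rot"]).as_matrix();print(m.round(3))
E
```

```text
top bench z 0.00032939988020797006
top base 91 [ 0.5573 -0.1748] 0.0129
top body 57 [ 0.5511 -0.1774] 0.001
top ring 36 [ 0.5517 -0.1774] 0.0015
top head 16 [ 0.55   -0.1782] 0.0019
headtop 83 [ 0.5503 -0.1774  0.1135]
ringtop 66 [ 0.5486 -0.1742  0.0945]
top outer 324.5 [0.6353 0.1859] 0.0073 [256.6 160.2]
top outer 91414.0 [0.5802 0.1416] 0.1209 [272.2 180.4]
((580.4134521484375, 141.584228515625), (211.3814697265625, 211.09954833984375), 84.3003158569336)
top hole 9300.0 [0.5251 0.0966] 0.037 [287.9 199.6]
top hole 6345.5 [0.5349 0.1958] 0.0309 [251.5 196. ]
top hole 886.0 [0.623  0.0856] 0.0117 [292.7 164.3]
top hole 4526.0 [0.6344 0.186 ] 0.0268 [256.4 160.6]
side bench z -0.00028882061893931166
side base 114 [ 0.5493 -0.181 ] 0.0026
side body 173 [ 0.5487 -0.1808] 0.0016
side ring 100 [ 0.5487 -0.1804] 0.0028
side head 42 [ 0.5492 -0.1805] 0.0018
headtop 31 [ 0.5482 -0.1787  0.1121]
ringtop 26 [ 0.5427 -0.1744  0.0939]
side outer 446.0 [0.6315 0.186 ] 0.0105 [242.5 261.9]
side outer 68136.0 [0.5775 0.14  ] 0.1191 [271.6 260.8]
((577.98388671875, 139.54855346679688), (208.92245483398438, 209.0743408203125), 84.38008880615234)
side hole 4983.0 [0.531  0.1976] 0.0289 [274.7 277.1]
side hole 3205.0 [0.6299 0.1878] 0.0247 [242.6 262.4]
side hole 6266.5 [0.5217 0.0974] 0.0356 [300.6 256.3]
side hole 229.0 [0.6151 0.0944] 0.0073 [269.5 245. ]
side outer 5729.5 [0.7716 0.1071] 0.0441 [217.7 230. ]
((761.592041015625, 115.28961181640625), (92.6953353881836, 99.20668029785156), 29.304607391357422)
side hole 275.0 [0.7869 0.1229] 0.0083 [209.1 232.3]
side hole 169.0 [0.7826 0.0857] 0.0067 [219.4 226.3]
[[-0.     0.316 -0.949]
 [ 0.002 -0.949 -0.316]
 [-1.    -0.002 -0.   ]]
```

View pics/side_tray.png

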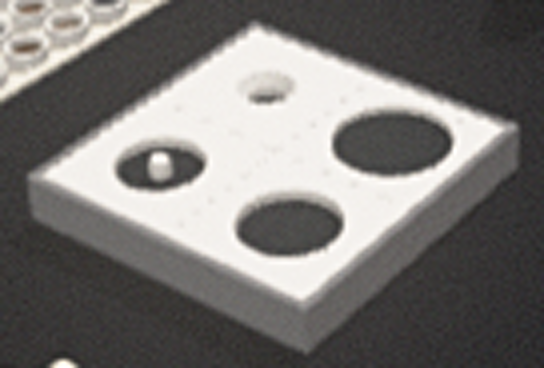

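```bash
python3 - <<'E'
from h import *
T=load("top0.npz");S=load("side0.npz")
for s,uv,c in((T,(397.9,175.7),(.551,-.1775)),(S,(320+85/7,165+265/7),(.549,-.1805))):
    p=ray(s,[uv],.016)[0,:2]; d=p-c; print(p,np.hypot(*d),np.degrees(np.arctan2(d[1],d[0])))
P=cloud(S).reshape(-1,3);P=P[P[:,2]>.06]
B=P[(abs(P[:,0]-.45)<.15)&(abs(P[:,1]+.5)<.15)];print("bottle",np.median(B,0),B.min(0),B.max(0))
E
```

```text
[ 0.59377548 -0.20281255] 0.049703794312454065 -30.615079216787063
[ 0.58982335 -0.20064353] 0.045522608529415 -26.263185505229668
bottle [ 0.44024021 -0.43804797  0.11360644] [ 0.41063589 -0.51631021  0.06041875] [ 0.47870826 -0.42013435  0.19994121]
```

```bash
python3 -m crank '[1,0,0,50,0, 1,0,0,75,0.18, 1,35,42,75,0.36, 1,70,82,75,0.54, 1,105,124,75,0.72, 1,140,165,75,0.9, 1,175,206,75,1.08, 1,210,248,75,1.26, 1,245,290,75,1.44, 1,280,330,75,1.62]' 60
```

```text
t: 1.35
tcp_pos: [0.4784, -0.2612, 0.331]
tool_rot: [0.397, 0.585, -0.397, 0.585]
force: [0.1, -1.2, -0.2]
finger_gap: 0.998
```

```bash
python3 -m crank '[1,30,35,0,0.18, 1,60,70,0,0.36, 1,72,83,0,0.54, 1,72,83,-40,0.69, 1,72,83,-80,0.69, 1,72,83,-110,0.69, 1,72,83,-121,0.69, 1,72,83,-121,0.69]'; python3 - <<'E'
from h import *
from station import manip,viewer
for n in("side","top"):
    s=viewer.snapshot(n);np.savez(n+"1.npz",**s)
    c=proj(s,[[.55,-.179,.15]])[0].astype(int);print(n,c)
    w=70;a=s["img"][max(c[1]-w,0):c[1]+w,c[0]-w:c[0]+w]
    cv2.imwrite(f"pics/{n}1.png",cv2.resize(a,None,fx=4,fy=4,interpolation=2)[:,:,::-1])
st=manip.sense();print(st["tcp_pos"],R.from_quat(st["tool_rot"]).as_matrix().round(3),st["q"].round(3),st["force"])
E
```

```text
t: 2.35
tcp_pos: [0.5496, -0.1798, 0.2099]
tool_rot: [0.178, 0.685, -0.178, 0.684]
force: [0.3, -0.4, 0.7]
finger_gap: 1.003
side [342 167]
top [398 179]
[ 0.55045407 -0.1803156   0.21143301] [[ 0.002  0.488  0.873]
 [-0.001  0.873 -0.488]
 [-1.     0.     0.002]] [-0.509  0.521  1.597  0.     1.022 -1.57 ] [-0.54251719  0.07661108 -0.01041422]
```

View pics/side1.png

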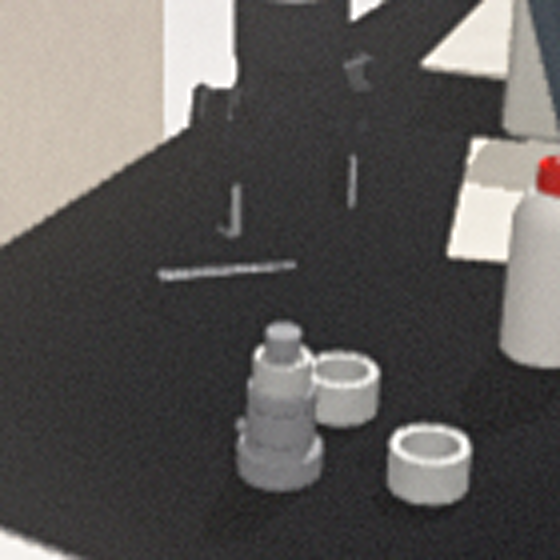

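View pics/top1.png

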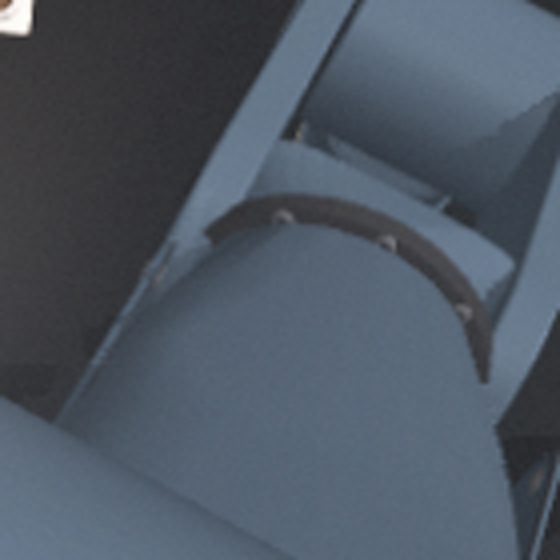

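```bash
python3 - <<'E'
from h import *
s=load("side1.npz");P=cloud(s).reshape(-1,3)
d=np.hypot(P[:,0]-.55,P[:,1]+.18)
G=P[(d<.08)&(P[:,2]>.13)]
print(G.min(0),len(G),np.sort(G[:,2])[:8])
# tool axes
j=np.array([.488,.873]);k=np.array([.873,-.488])
r=G[:,:2]-[.55,-.1795]
a=r@j;b=r@k
for z in np.arange(.16,.26,.01):
    m=(G[:,2]>z)&(G[:,2]<z+.01)
    print(z.round(2),m.sum(), [ (q.mean().round(3),q.min().round(3),q.max().round(3),b[m][(a[m]>0)==sg].mean().round(3)) for sg in(True,False) for q in [a[m][(a[m]>0)==sg]] if len(q)])
E
```

```text
[ 0.4713837  -0.24754413  0.19651428] 4002 [0.19651428 0.19722844 0.19815855 0.19934937 0.20000474 0.20014895
 0.20034848 0.20060649]
0.16 0 []
0.17 0 []
0.18 0 []
0.19 4 [(np.float64(0.046), np.float64(0.045), np.float64(0.048), np.float64(-0.003)), (np.float64(-0.048), np.float64(-0.05), np.float64(-0.046), np.float64(-0.002))]
0.2 49 [(np.float64(0.049), np.float64(0.038), np.float64(0.056), np.float64(-0.006)), (np.float64(-0.047), np.float64(-0.059), np.float64(-0.04), np.float64(-0.003))]
0.21 54 [(np.float64(0.05), np.float64(0.042), np.float64(0.057), np.float64(-0.006)), (np.float64(-0.047), np.float64(-0.056), np.float64(-0.041), np.float64(-0.003))]
0.22 51 [(np.float64(0.05), np.float64(0.04), np.float64(0.056), np.float64(-0.005)), (np.float64(-0.047), np.float64(-0.058), np.float64(-0.04), np.float64(-0.003))]
0.23 52 [(np.float64(0.05), np.float64(0.041), np.float64(0.058), np.float64(-0.007)), (np.float64(-0.047), np.float64(-0.056), np.float64(-0.041), np.float64(-0.003))]
0.24 93 [(np.float64(0.054), np.float64(0.033), np.float64(0.073), np.float64(-0.005)), (np.float64(-0.055), np.float64(-0.076), np.float64(-0.038), np.float64(-0.007))]
0.25 135 [(np.float64(0.053), np.float64(0.004), np.float64(0.074), np.float64(-0.005)), (np.float64(-0.054), np.float64(-0.077), np.float64(-0.0), np.float64(-0.004))]
```

```bash
python3 -m crank '[1,-1,-1,-40,0, 1,-1,-1,-75,0, 0.6,-1,-1,-91,0, 0.4,-1,-1,-91,0, 0.2,-1,-1,-91,0, 0.2,-1,-1,-91,0, 0.2,-1,-1,-91,0, 0.2,-1,-1,-91,0, 0.2,-1,-1,-91,0]' 60; python3 - <<'E'
from h import *
from station import manip,viewer
s=viewer.snapshot("side");np.savez("side2.npz",**s)
a=s["img"][120:260,270:410]
cv2.imwrite(f"pics/side2.png",cv2.resize(a,None,fx=4,fy=4,interpolation=2)[:,:,::-1])
st=manip.sense();print(st["tcp_pos"],st["force"],st["finger_gap"])
E
```

```text
t: 3.58
tcp_pos: [0.5499, -0.1815, 0.1211]
tool_rot: [0.178, 0.683, -0.179, 0.686]
force: [-0.8, -0.9, 6.4]
finger_gap: 0.266
[ 0.54987269 -0.18148041  0.12111096] [-0.41965378  0.17500209  6.38745739] 0.263232084791225
```

View pics/side2.png

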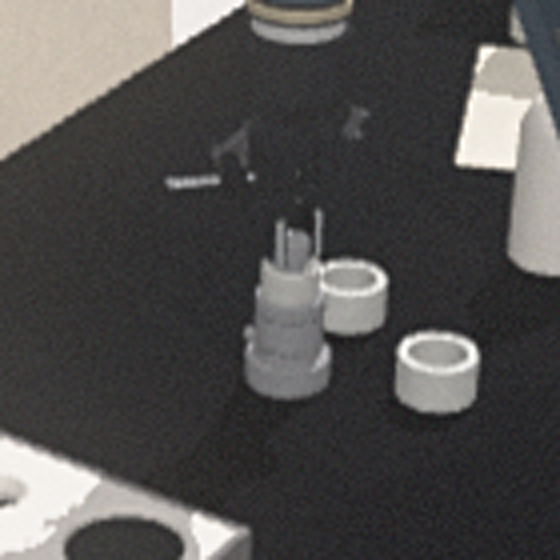

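```bash
python3 -m crank '[0.2,0,0,0,0, 0.2,0,0,0,0, 0.2,0,0,1,0, 0.2,0,0,5,0, 0.2,0,0,5,0]'; python3 - <<'E'
from h import *
from station import manip
st=manip.sense();print(st["tcp_pos"],st["force"],st["finger_gap"])
s=load("side2.npz");P=cloud(s).reshape(-1,3)
d=np.hypot(P[:,0]-.549,P[:,1]+.181);G=P[(d<.04)&(P[:,2]>.09)]
j=np.array([.488,.873]);a=(G[:,:2]-[.549,-.181])@j
for z in np.arange(.09,.17,.006):
    m=(G[:,2]>z)&(G[:,2]<z+.006);print(z.round(3),np.sort(a[m]).round(3)[:40])
E
```

```text
t: 4.25
tcp_pos: [0.5484, -0.1807, 0.1242]
tool_rot: [0.178, 0.685, -0.178, 0.684]
force: [0.3, 0.4, -2.8]
finger_gap: 0.266
[ 0.54838207 -0.18070855  0.12415608] [ 0.25095263  0.44344738 -2.84897386] 0.26641662033743146
0.09 [-0.019 -0.015 -0.015 -0.014 -0.014 -0.012 -0.009 -0.007 -0.006 -0.006
 -0.003 -0.     0.001  0.002  0.002  0.002  0.003  0.004  0.005  0.005
  0.005  0.006  0.008  0.008  0.008  0.011  0.011  0.012  0.013  0.013
  0.014  0.016  0.017  0.017  0.017  0.018  0.018  0.018  0.019  0.019]
0.096 [-0.015 -0.014 -0.008 -0.003 -0.002  0.002  0.003  0.007  0.007  0.008
  0.012  0.015  0.015  0.016  0.018  0.018  0.018  0.02   0.021]
0.102 [-0.023 -0.021 -0.017 -0.016 -0.014 -0.012 -0.011 -0.009 -0.004 -0.002
 -0.    -0.     0.001  0.001  0.005  0.005  0.007  0.01   0.011  0.011
  0.011  0.013  0.015  0.015  0.018  0.02   0.02   0.023  0.024  0.024
  0.024]
0.108 [-0.023 -0.022 -0.016 -0.015 -0.014 -0.014 -0.013 -0.012 -0.011 -0.011
 -0.009 -0.009 -0.008 -0.007 -0.007 -0.006 -0.006 -0.005 -0.004 -0.004
 -0.003 -0.002 -0.001 -0.     0.     0.001  0.002  0.003  0.003  0.004

[... 1813 characters left out ...]
014 -0.014 -0.013 -0.012 -0.012 -0.012
 -0.011 -0.011 -0.011  0.013  0.016  0.017  0.019  0.02   0.021  0.021
  0.021  0.021  0.022  0.022  0.022  0.022  0.022  0.022  0.023  0.025
  0.037]
0.162 [-0.024 -0.022 -0.02  -0.018 -0.017 -0.016 -0.014 -0.014 -0.013 -0.013
 -0.013 -0.011 -0.01  -0.01  -0.008  0.009  0.011  0.014  0.014  0.014
  0.015  0.015  0.017  0.018  0.018  0.02   0.02   0.02   0.02   0.02
  0.021  0.021  0.021  0.022  0.022  0.022  0.022  0.023  0.025]
0.168 [-0.023 -0.021 -0.02  -0.015 -0.013 -0.012 -0.012 -0.012 -0.008 -0.008
 -0.006 -0.001  0.001  0.003  0.012  0.012  0.012  0.013  0.015  0.016
  0.017  0.019  0.02   0.02   0.021  0.021  0.021  0.021  0.021  0.022
  0.024]
```

Grip is on the head (inner gap about 25 mm) and the force now matches the plunger's weight. I draw it straight up.

```bash
python3 -m crank '[0.2,0,0,15,0, 0.2,0,0,30,0, 0.2,0,0,45,0, 0.2,0,0,60,0, 0.2,0,0,75,0, 0.2,0,0,90,0, 0.2,0,0,90,0]'; python3 - <<'E'
from h import *
from station import manip,viewer
s=viewer.snapshot("side");np.savez("side3.npz",**s)
a=s["img"][100:240,270:410]
cv2.imwrite(f"pics/side3.png",cv2.resize(a,None,fx=4,fy=4,interpolation=2)[:,:,::-1])
st=manip.sense();print(st["tcp_pos"],st["force"],st["finger_gap"])
P=cloud(s).reshape(-1,3);M=P[(np.hypot(P[:,0]-.549,P[:,1]+.181)<.04)]
for nm,lo,hi in(("body",.03,.064),("ring",.073,.091),("shaft",.125,.175)):
    m=M[(M[:,2]>lo)&(M[:,2]<hi)];print(nm,len(m),m.mean(0).round(4),m[:,2].min())
E
```

```text
t: 5.12
tcp_pos: [0.5496, -0.1813, 0.216]
tool_rot: [0.178, 0.683, -0.179, 0.685]
force: [-0.0, 0.2, -2.8]
finger_gap: 0.261
[ 0.54892231 -0.18099091  0.21498131] [ 0.34611115 -0.44789287 -1.66795538] 0.26106608451497504
body 172 [ 0.5393 -0.1628  0.0466] 0.030010750525636176
ring 124 [ 0.5458 -0.174   0.083 ] 0.0735236991397843
shaft 109 [ 0.5454 -0.1748  0.1504] 0.12563435105867293
```

View pics/side3.png

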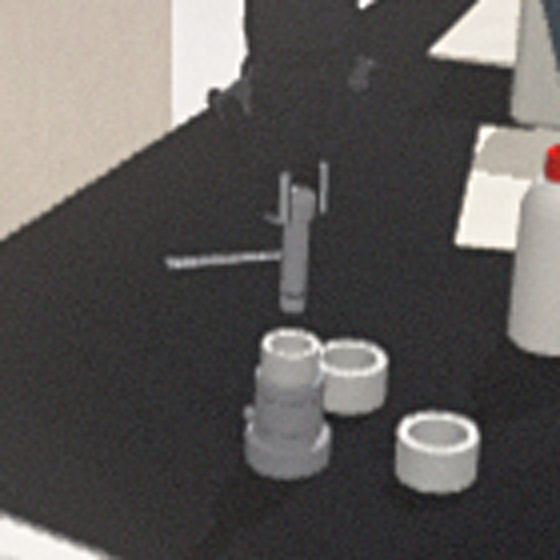

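```bash
python3 -m crank '[0.2,5,18,0,0, 0.2,15,54,0,0, 0.2,26,92,0,0, 0.2,37,132,0,0, 0.2,48,172,0,0, 0.2,59,210,0,0, 0.2,68,243,0,0, 0.2,74,265,0,0, 0.2,74,265,-20,0, 0.2,74,265,-40,0]'; python3 - <<'E'
from h import *
from station import manip,viewer
for n in("side","top"):
    s=viewer.snapshot(n);np.savez(n+"4.npz",**s)
    c=proj(s,[[.624,.086,.07]])[0].astype(int);w=60
    a=s["img"][max(c[1]-w,0):c[1]+w,c[0]-w:c[0]+w]
    cv2.imwrite(f"pics/{n}4.png",cv2.resize(a,None,fx=4,fy=4,interpolation=2)[:,:,::-1])
    P=cloud(s).reshape(-1,3);M=P[(np.hypot(P[:,0]-.624,P[:,1]-.086)<.03)]
    for lo in np.arange(.06,.16,.01):
        m=M[(M[:,2]>lo)&(M[:,2]<lo+.01)]
        if len(m):print(n,lo.round(2),len(m),m.mean(0).round(4),m.min(0).round(4)) 
st=manip.sense();print(st["tcp_pos"],st["force"],st["finger_gap"],st["q"])
E
```

```text
t: 6.42
tcp_pos: [0.6224, 0.0851, 0.1735]
tool_rot: [0.178, 0.685, -0.178, 0.684]
force: [-0.1, -0.1, -2.3]
finger_gap: 0.266
side 0.07 3 [0.624  0.0925 0.079 ] [0.6201 0.09   0.0781]
side 0.08 24 [0.6173 0.0911 0.0847] [0.6121 0.082  0.0802]
side 0.09 23 [0.6174 0.092  0.0947] [0.611  0.0859 0.0904]
side 0.1 23 [0.6164 0.0917 0.1045] [0.6114 0.0851 0.1001]
side 0.11 26 [0.6168 0.0914 0.1141] [0.611  0.0843 0.11  ]
side 0.12 27 [0.6171 0.0907 0.1245] [0.6118 0.0837 0.12  ]
side 0.13 30 [0.6172 0.0903 0.1351] [0.6108 0.0812 0.1306]
side 0.14 22 [0.6158 0.0907 0.1448] [0.6089 0.0784 0.1404]
side 0.15 60 [0.6144 0.0913 0.1554] [0.6035 0.0651 0.15  ]
top 0.15 1 [0.6047 0.0663 0.159 ] [0.6047 0.0663 0.159 ]
[0.62041135 0.08463021 0.1714112 ] [ 0.34761673 -1.07271674 -2.27447754] 0.2675523320281064 [-4.25837291e-02  6.32451508e-01  1.50066087e+00 -1.51895789e-04
  1.01543533e+00 -1.10368008e+00]
```

View pics/side4.png

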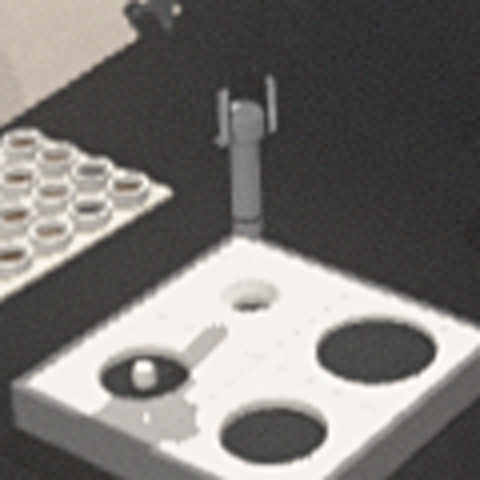

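View pics/top4.png

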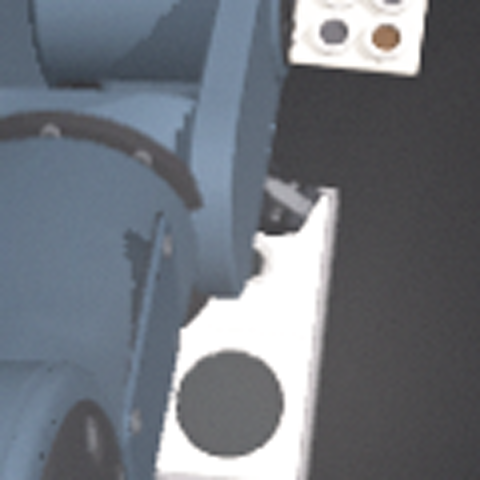

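```bash
python3 -m crank '[0.2,1,0,-20,0, 0.2,1,0,-35,0, 0.2,1,0,-45,0, 0.2,1,0,-52,0, 0.2,1,0,-58,0, 0.2,1,0,-62,0, 0.2,1,0,-64,0, 0.2,1,0,-66,0, 0.2,1,0,-66,0]'
```

```text
t: 7.65
tcp_pos: [0.6237, 0.0841, 0.1083]
tool_rot: [0.178, 0.684, -0.178, 0.684]
force: [0.1, 0.6, -1.8]
finger_gap: 0.264
```

```bash
for i in 1 2; do python3 -m crank '[0.2,0,0,-1,0, 0.2,0,0,-1,0]' | grep -E "pos|force"; done
```

```text
tcp_pos: [0.6237, 0.0841, 0.1073]
force: [-0.4, 0.2, -1.9]
tcp_pos: [0.6236, 0.0841, 0.1062]
force: [0.2, -0.3, -2.4]
```

```bash
for i in 1 2; do python3 -m crank '[0.2,0,0,-1,0, 0.2,0,0,-1,0]' | grep -E "pos|force"; done
```

```text
tcp_pos: [0.6237, 0.0841, 0.1053]
force: [-0.5, -0.4, -1.6]
tcp_pos: [0.6241, 0.084, 0.1051]
force: [0.3, -0.0, 4.5]
```

```bash
python3 -m crank '[0.4,0,0,0,0, 0.6,0,0,0,0, 0.8,0,0,0,0, 1,0,0,0,0, 1,0,0,0,0, 1,0,0,30,0, 1,0,0,70,0, 1,0,0,110,0]' 60; python3 - <<'E'
from h import *
from station import manip,viewer
s=viewer.snapshot("side");np.savez("side5.npz",**s)
a=s["img"][160:310,200:350]
cv2.imwrite(f"pics/side5.png",cv2.resize(a,None,fx=4,fy=4,interpolation=2)[:,:,::-1])
P=cloud(s).reshape(-1,3);M=P[(np.hypot(P[:,0]-.623,P[:,1]-.085)<.03)]
m=M[(M[:,2]>.045)&(M[:,2]<.12)]
for lo in np.arange(.04,.12,.01):
    k=m[(m[:,2]>lo)&(m[:,2]<lo+.01)]
    if len(k):print(lo.round(2),len(k),k.mean(0).round(4),k[:,2].max().round(4))
st=manip.sense();print(st["t"],st["tcp_pos"],st["force"],st["finger_gap"])
E
```

```text
t: 9.65
tcp_pos: [0.6235, 0.0841, 0.2152]
tool_rot: [0.178, 0.684, -0.178, 0.684]
force: [-0.9, -0.7, 0.1]
finger_gap: 1.006
0.04 14 [0.6179 0.0904 0.0479] 0.0499
0.05 23 [0.6197 0.0905 0.0552] 0.0596
0.06 24 [0.6189 0.0909 0.0646] 0.0699
0.07 19 [0.618  0.0915 0.0747] 0.0791
0.08 33 [0.6179 0.0927 0.0855] 0.0898
0.09 59 [0.6202 0.0886 0.0951] 0.0995
9.7 [0.62674667 0.0841615  0.22138446] [-0.03967166 -0.22845752  3.02849542] 0.9989143372520358
```

View pics/side5.png

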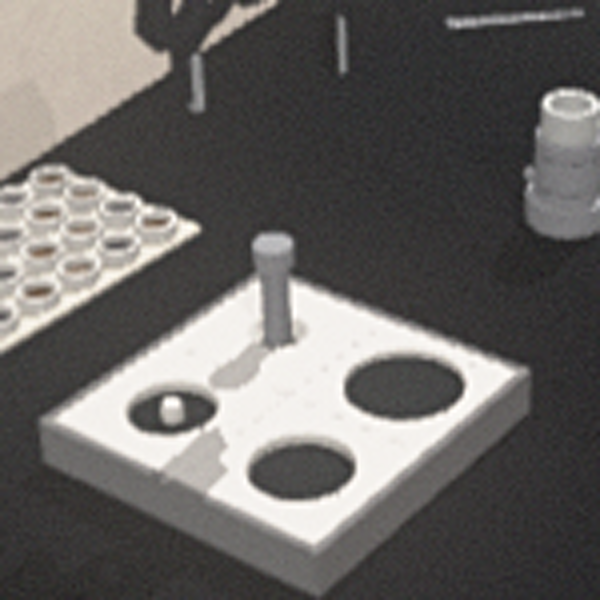

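Plunger is seated and upright: its head top is at about 97 mm, as expected. Next is the ring on the stack.

```bash
python3 -m crank '[1,-12,-45,0,0, 1,-26,-95,0,0, 1,-41,-145,0,0, 1,-55,-195,0,0, 1,-67,-237,0,0, 1,-75,-265,0,0, 1,-75,-265,-40,0, 1,-75,-265,-80,0, 1,-75,-265,-111,0, 1,-75,-265,-111,0]' 50; python3 -m crank '[0.8,0,0,0,0, 0.6,0,0,0,0, 0.4,0,0,0,0, 0.4,0,0,0,0, 0.4,0,0,0,0]'; python3 - <<'E'
from h import *
from station import manip,viewer
s=viewer.snapshot("side");np.savez("side6.npz",**s)
a=s["img"][120:240,280:400]
cv2.imwrite(f"pics/side6.png",cv2.resize(a,None,fx=5,fy=5,interpolation=2)[:,:,::-1])
E
```

```text
t: 10.95
tcp_pos: [0.547, -0.1801, 0.101]
tool_rot: [0.179, 0.686, -0.178, 0.682]
force: [-0.4, -0.3, -0.2]
finger_gap: 1.0
t: 11.58
tcp_pos: [0.5497, -0.1814, 0.1053]
tool_rot: [0.178, 0.683, -0.179, 0.685]
force: [0.0, -0.5, 4.9]
finger_gap: 0.469
```

View pics/side6.png

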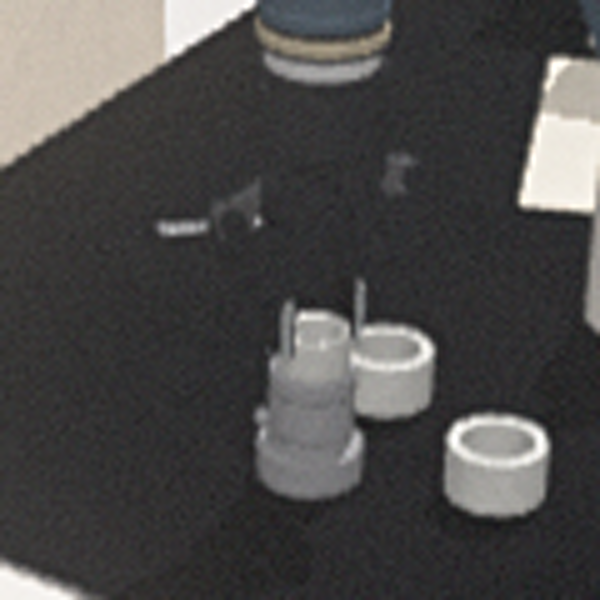

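```bash
python3 -m crank '[0.4,0,0,4,0, 0.4,0,0,15,0, 0.4,0,0,35,0, 0.4,0,0,55,0, 0.4,0,0,75,0, 0.4,0,0,75,0]'; python3 - <<'E'
from h import *
from station import manip,viewer
s=viewer.snapshot("side")
a=s["img"][100:240,280:400]
cv2.imwrite(f"pics/side7.png",cv2.resize(a,None,fx=4,fy=4,interpolation=2)[:,:,::-1])
P=cloud(s).reshape(-1,3);M=P[(np.hypot(P[:,0]-.549,P[:,1]+.181)<.03)]
print(np.histogram(M[:,2],bins=np.arange(.06,.2,.005)))
E
```

```text
t: 12.38
tcp_pos: [0.5498, -0.1814, 0.1804]
tool_rot: [0.178, 0.683, -0.179, 0.686]
force: [-0.2, -0.9, -0.6]
finger_gap: 0.465
(array([35, 85, 28,  0,  0,  0,  0,  0,  0,  0,  0,  0,  0,  0,  0,  0,  4,
       23, 26, 33, 44, 59, 18, 19, 23, 16, 22, 12]), array([0.06 , 0.065, 0.07 , 0.075, 0.08 , 0.085, 0.09 , 0.095, 0.1  ,
       0.105, 0.11 , 0.115, 0.12 , 0.125, 0.13 , 0.135, 0.14 , 0.145,
       0.15 , 0.155, 0.16 , 0.165, 0.17 , 0.175, 0.18 , 0.185, 0.19 ,
       0.195, 0.2  ]))
```

View pics/side7.png

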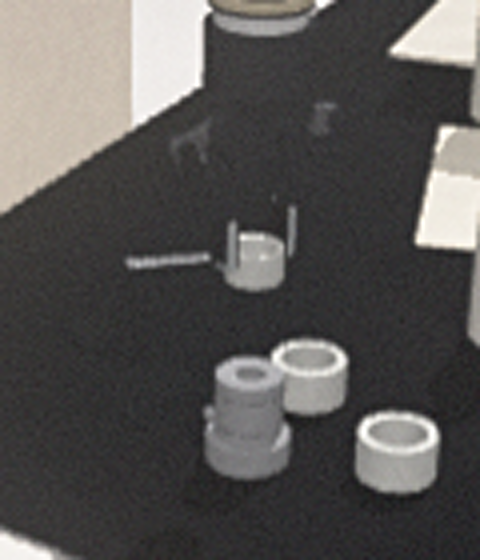

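```bash
python3 -m crank '[0.4,5,22,0,0, 0.4,15,65,0,0, 0.4,25,109,0,0, 0.4,35,152,0,0, 0.4,45,196,0,0, 0.4,55,240,0,0, 0.4,65,283,0,0, 0.4,75,325,0,0, 0.4,81,352,0,0, 0.4,84,365,0,0]';  python3 -m crank '[0.4,0,0,-30,0, 0.4,0,0,-60,0, 0.4,0,0,-80,0, 0.4,0,0,-80,0]'; python3 - <<'E'
from h import *
from station import manip,viewer
s=viewer.snapshot("side");np.savez("side8.npz",**s)
a=s["img"][170:310,190:340]
cv2.imwrite(f"pics/side8.png",cv2.resize(a,None,fx=4,fy=4,interpolation=2)[:,:,::-1])
P=cloud(s).reshape(-1,3);M=P[(np.hypot(P[:,0]-.631,P[:,1]-.186)<.03)]
m=M[(M[:,2]>.068)&(M[:,2]<.085)]
from scipy.optimize import least_squares
f=least_squares(lambda c:np.hypot(*(m[:,:2]-c).T)-.021,[.631,.186],loss="soft_l1",f_scale=.002);print(f.x,np.abs(f.fun).mean(),len(m))
print(np.histogram(M[:,2],bins=np.arange(.02,.12,.005)))
st=manip.sense();print(st["tcp_pos"],st["force"])
E
```

```text
t: 13.68
tcp_pos: [0.632, 0.1856, 0.177]
tool_rot: [0.177, 0.685, -0.178, 0.684]
force: [0.2, -0.5, -0.8]
finger_gap: 0.466
t: 14.18
tcp_pos: [0.6313, 0.1833, 0.0962]
tool_rot: [0.178, 0.686, -0.179, 0.683]
force: [-0.2, -1.0, 0.4]
finger_gap: 0.469
[0.62999041 0.18619796] 0.003252830286921979 222
(array([158,  52,  32,   0,   0,   0,   0,   1,  27,  42,  52,  61,  97,
        28,  20,  25,  19,  22,  19]), array([0.02 , 0.025, 0.03 , 0.035, 0.04 , 0.045, 0.05 , 0.055, 0.06 ,
       0.065, 0.07 , 0.075, 0.08 , 0.085, 0.09 , 0.095, 0.1  , 0.105,
       0.11 , 0.115]))
[0.63243554 0.18359096 0.09764661] [ 0.09349414 -0.01022161 -0.10738759]
```

View pics/side8.png

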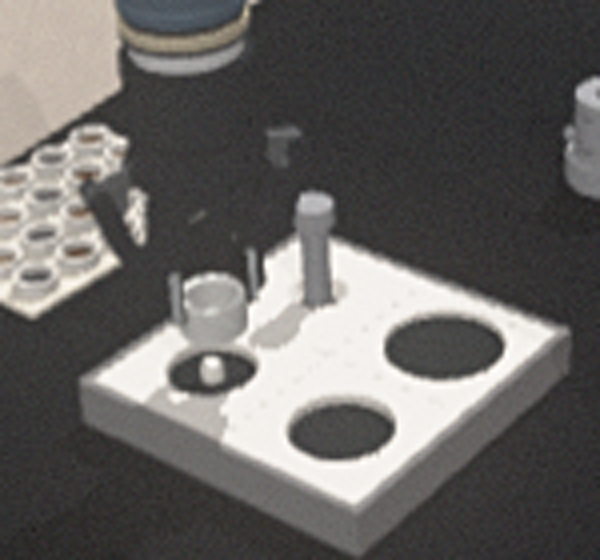

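```bash
python3 -m crank '[0.4,1,0,-12,0, 0.4,1,0,-22,0, 0.4,1,0,-30,0, 0.4,1,0,-35,0, 0.4,1,0,-38,0, 0.4,1,0,-38,0]'; for i in 1 2 ; do python3 -m crank '[0.4,0,0,-1,0, 0.4,0,0,-1,0]' | grep -E "pos|force"; done
```

```text
t: 14.98
tcp_pos: [0.6336, 0.1841, 0.0601]
tool_rot: [0.178, 0.684, -0.178, 0.684]
force: [-0.2, -0.1, -0.5]
finger_gap: 0.465
tcp_pos: [0.6338, 0.1841, 0.0595]
force: [0.8, 0.5, -0.8]
tcp_pos: [0.6338, 0.1842, 0.0584]
force: [1.4, 0.3, -0.4]
```

```bash
for i in 1 2 ; do python3 -m crank '[0.4,0,0,-1,0, 0.4,0,0,-1,0]' | grep -E "pos|force"; done
```

```text
tcp_pos: [0.6338, 0.1842, 0.0583]
force: [-2.6, -0.1, 5.8]
tcp_pos: [0.6338, 0.1841, 0.0583]
force: [-2.2, -0.8, 10.2]
```

```bash
python3 -m crank '[0.4,0,0,1,0, 0.55,0,0,1,0, 0.7,0,0,1,0, 0.9,0,0,1,0, 1,0,0,1,0, 1,0,0,20,0, 1,0,0,60,0, 1,0,0,110,0, 1,0,0,140,0, 1,0,0,140,0]'; python3 - <<'E'
from h import *
from station import manip,viewer
s=viewer.snapshot("side");np.savez("side9.npz",**s)
a=s["img"][170:310,190:340]
cv2.imwrite(f"pics/side9.png",cv2.resize(a,None,fx=4,fy=4,interpolation=2)[:,:,::-1])
P=cloud(s).reshape(-1,3);M=P[(np.hypot(P[:,0]-.631,P[:,1]-.186)<.024)]
t=M[M[:,2]>.042];print(len(t),t.mean(0),np.percentile(t[:,2],[5,50,95]),np.polyfit(t[:,1],t[:,2],1))
st=manip.sense();print(st["t"],st["tcp_pos"],st["force"])
E
```

```text
t: 17.23
tcp_pos: [0.6359, 0.1845, 0.2011]
tool_rot: [0.179, 0.681, -0.177, 0.687]
force: [0.6, -0.5, -0.1]
finger_gap: 1.006
447 [0.62601411 0.18939113 0.22720795] [0.04373483 0.26906654 0.29160251] [1.17649562 0.00439012]
17.275 [0.63443283 0.18423977 0.19869746] [-0.92218658  1.12125175 -0.37519544]
```

View pics/side9.png

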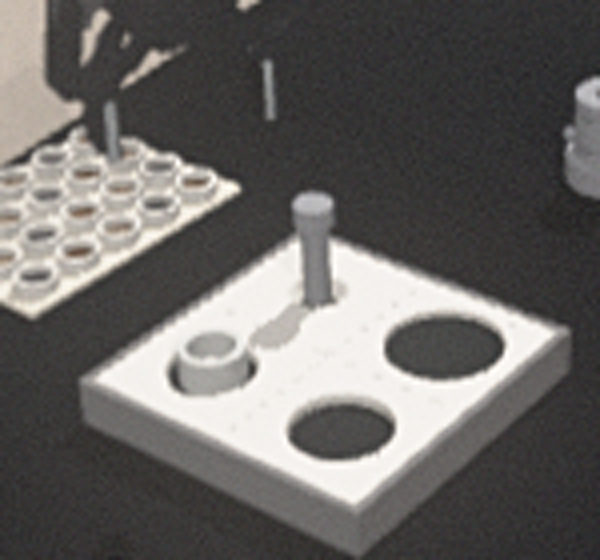

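Ring is seated over its post. Next is the body.

```bash
python3 -m crank '[1,-9,-40,0,0, 1,-20,-88,0,0, 1,-32,-138,0,0, 1,-44,-188,0,0, 1,-56,-240,0,0, 1,-67,-290,0,0, 1,-77,-332,0,0, 1,-83,-357,0,0, 1,-85,-365,0,0, 1,-85,-365,0,0]' 80; python3 -m crank '[1,0,0,-35,0, 1,0,0,-75,0, 1,0,0,-110,0, 1,0,0,-130,0, 1,0,0,-138,0, 1,0,0,-138,0, 0.8,0,0,-138,0, 0.6,0,0,-138,0, 0.5,0,0,-138,0, 0.5,0,0,-138,0]'; python3 -m crank '[0.5,0,0,0,0, 0.5,0,0,0,0]'; python3 - <<'E'
from h import *
from station import manip,viewer
s=viewer.snapshot("side");np.savez("side10.npz",**s)
a=s["img"][120:240,280:400]
cv2.imwrite(f"pics/side10.png",cv2.resize(a,None,fx=5,fy=5,interpolation=2)[:,:,::-1])
E
```

```text
t: 18.52
tcp_pos: [0.5482, -0.1805, 0.1955]
tool_rot: [0.179, 0.685, -0.178, 0.684]
force: [1.3, 0.5, -0.1]
finger_gap: 0.998
t: 19.77
tcp_pos: [0.5495, -0.181, 0.0599]
tool_rot: [0.178, 0.683, -0.178, 0.685]
force: [0.5, 1.2, 5.2]
finger_gap: 0.573
t: 20.02
tcp_pos: [0.5495, -0.181, 0.0599]
tool_rot: [0.178, 0.683, -0.178, 0.685]
force: [-0.9, 1.6, 5.4]
finger_gap: 0.567
```

View pics/side10.png

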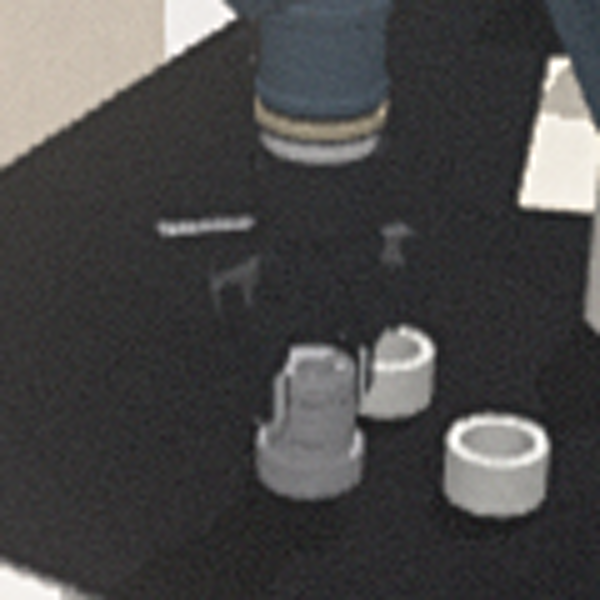

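```bash
python3 -m crank '[0.5,0,0,2,0, 0.5,0,0,6,0, 0.5,0,0,14,0, 0.5,0,0,30,0, 0.5,0,0,48,0, 0.5,0,0,66,0, 0.5,0,0,80,0, 0.5,0,0,80,0]'; python3 - <<'E'
from h import *
from station import manip,viewer
s=viewer.snapshot("side");np.savez("side11.npz",**s)
a=s["img"][100:240,280:400]
cv2.imwrite(f"pics/side11.png",cv2.resize(a,None,fx=4,fy=4,interpolation=2)[:,:,::-1])
E
```

```text
t: 21.08
tcp_pos: [0.5496, -0.1814, 0.1402]
tool_rot: [0.178, 0.683, -0.179, 0.686]
force: [0.3, 0.5, -5.7]
finger_gap: 0.567
```

View pics/side11.png

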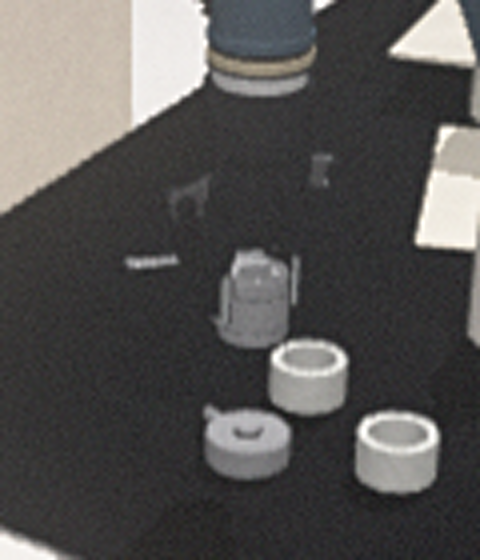

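```bash
python3 -m crank '[0.5,-1,20,0,0, 0.5,-3,60,0,0, 0.5,-5,104,0,0, 0.5,-7,148,0,0, 0.5,-9,192,0,0, 0.5,-11,236,0,0, 0.5,-13,280,0,0, 0.5,-15,324,0,0, 0.5,-16,356,0,0, 0.5,-16,374,0,0]'; python3 -m crank '[0.5,0,0,0,0, 0.5,0,0,-15,0, 0.5,0,0,-30,0, 0.5,0,0,-40,0, 0.5,0,0,-40,0]'; python3 - <<'E'
from h import *
from station import manip,viewer
from scipy.optimize import least_squares
s=viewer.snapshot("side");np.savez("side12.npz",**s)
a=s["img"][190:330,190:340]
cv2.imwrite(f"pics/side12.png",cv2.resize(a,None,fx=4,fy=4,interpolation=2)[:,:,::-1])
P=cloud(s).reshape(-1,3);M=P[(np.hypot(P[:,0]-.533,P[:,1]-.194)<.04)]
m=M[(M[:,2]>.064)&(M[:,2]<.072)]
f=least_squares(lambda c:np.hypot(*(m[:,:2]-c).T)-.025,[.531,.196],loss="soft_l1",f_scale=.002);print(f.x,np.abs(f.fun).mean(),len(m))
print(np.histogram(M[:,2],bins=np.arange(.02,.12,.005)))
E
```

```text
t: 22.38
tcp_pos: [0.5309, 0.1954, 0.1375]
tool_rot: [0.177, 0.685, -0.178, 0.684]
force: [1.0, -0.1, -5.9]
finger_gap: 0.564
t: 23.0
tcp_pos: [0.5319, 0.1924, 0.0968]
tool_rot: [0.178, 0.685, -0.179, 0.683]
force: [1.0, 1.2, -5.7]
finger_gap: 0.564
[0.53099071 0.19190937] 0.0012680101809087762 63
(array([289, 115,  74,   0,   0,   0,   0,   6,  41,  36,  38,  45,  53,
        62,  62,  78, 111, 161,  25]), array([0.02 , 0.025, 0.03 , 0.035, 0.04 , 0.045, 0.05 , 0.055, 0.06 ,
       0.065, 0.07 , 0.075, 0.08 , 0.085, 0.09 , 0.095, 0.1  , 0.105,
       0.11 , 0.115]))
```

View pics/side12.png

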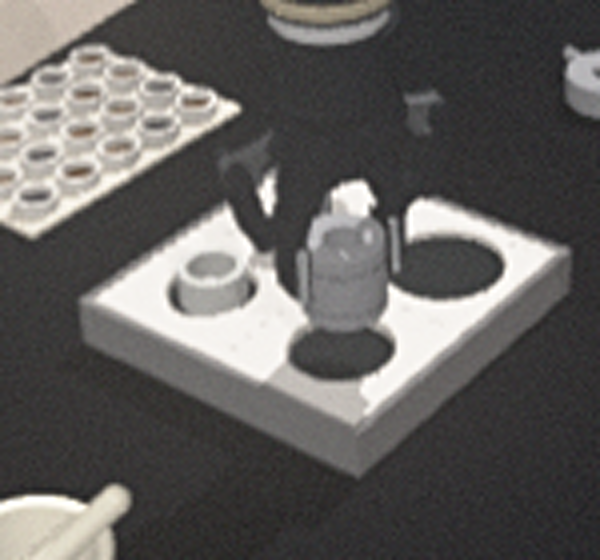

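```bash
python3 -m crank '[0.5,1,2,-8,0, 0.5,1,2,-18,0, 0.5,1,2,-26,0, 0.5,1,2,-32,0, 0.5,1,2,-35,0, 0.5,1,2,-37,0, 0.5,1,2,-37,0]'; for i in 1 2 ; do python3 -m crank '[0.5,0,0,-1,0, 0.5,0,0,-1,0]' | grep -E "pos|force"; done
```

```text
t: 23.92
tcp_pos: [0.5338, 0.1951, 0.0613]
tool_rot: [0.178, 0.684, -0.178, 0.684]
force: [0.1, 0.4, -5.0]
finger_gap: 0.572
tcp_pos: [0.5339, 0.1951, 0.0609]
force: [-1.7, -0.1, -1.1]
tcp_pos: [0.5339, 0.1952, 0.0609]
force: [-2.3, -0.9, 7.3]
```

```bash
python3 -m crank '[0.6,0,0,0,0, 0.7,0,0,0,0, 0.85,0,0,0,0, 1,0,0,0,0, 1,0,0,0,0, 1,0,0,25,0, 1,0,0,60,0, 1,0,0,100,0, 1,0,0,100,0]'; python3 - <<'E'
from h import *
from station import manip,viewer
s=viewer.snapshot("side");np.savez("side13.npz",**s)
a=s["img"][150:310,190:380]
cv2.imwrite(f"pics/side13.png",cv2.resize(a,None,fx=4,fy=3.7,interpolation=2)[:,:,::-1])
P=cloud(s).reshape(-1,3);M=P[(np.hypot(P[:,0]-.533,P[:,1]-.194)<.03)&(P[:,2]<.09)]
print(np.histogram(M[:,2],bins=np.arange(.02,.1,.005)))
from scipy.optimize import least_squares
M=P[(np.hypot(P[:,0]-.549,P[:,1]+.18)<.05)]
m=M[(M[:,2]>.003)&(M[:,2]<.019)]
f=least_squares(lambda c:np.hypot(*(m[:,:2]-c).T)-.031,[.549,-.18],loss="soft_l1",f_scale=.002);print(f.x,np.abs(f.fun).mean(),len(m))
t=M[M[:,2]>.025];print("spigot",t.mean(0),len(t))
st=manip.sense();print(st["tcp_pos"],st["t"])
E
```

```text
t: 25.55
tcp_pos: [0.5358, 0.1955, 0.1624]
tool_rot: [0.179, 0.682, -0.177, 0.687]
force: [-0.3, -0.0, -0.3]
finger_gap: 0.999
(array([ 42,  29,  42,  39,  42,  34,  38,  55,  57, 132,  92,   0,   0,
         0,   0]), array([0.02 , 0.025, 0.03 , 0.035, 0.04 , 0.045, 0.05 , 0.055, 0.06 ,
       0.065, 0.07 , 0.075, 0.08 , 0.085, 0.09 , 0.095]))
[ 0.54932588 -0.18098352] 0.0032527283217645467 120
spigot [ 0.54524479 -0.17671015  0.02599444] 17
[0.5344868  0.19527541 0.16061383] 25.6
```

View pics/side13.png

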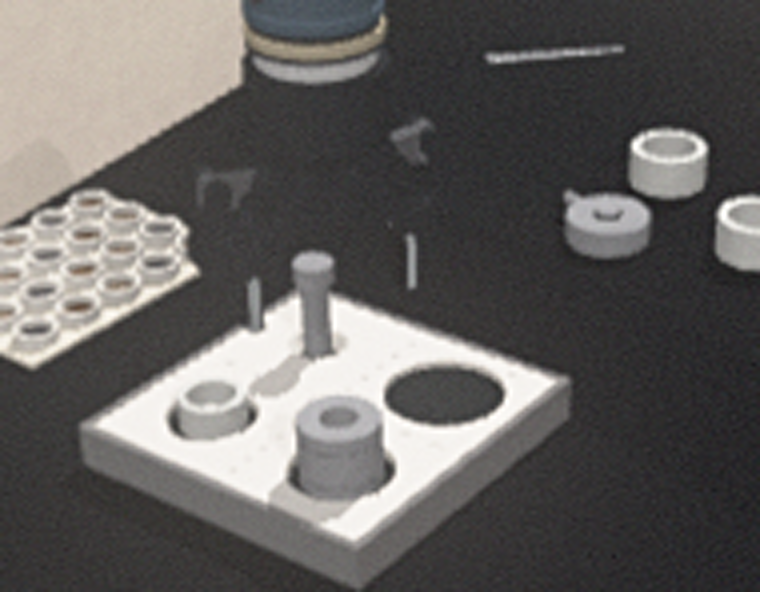

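Body is seated. Now the base: jaws are across the port direction (port at −29°, jaws at 61°).

```bash
python3 -m crank '[1,1,-40,0,0, 1,3,-88,0,0, 1,5,-138,0,0, 1,7,-190,0,0, 1,9,-242,0,0, 1,11,-292,0,0, 1,13,-336,0,0, 1,15,-364,0,0, 1,15,-376,0,0, 1,15,-376,0,0]' 80; python3 -m crank '[1,0,0,-35,0, 1,0,0,-70,0, 1,0,0,-100,0, 1,0,0,-120,0, 1,0,0,-130,0, 1,0,0,-135,0, 1,0,0,-135,0]';  python3 - <<'E'
from h import *
from station import manip,viewer
s=viewer.snapshot("side");np.savez("side14.npz",**s)
a=s["img"][120:240,280:400]
cv2.imwrite(f"pics/side14.png",cv2.resize(a,None,fx=5,fy=5,interpolation=2)[:,:,::-1])
P=cloud(s).reshape(-1,3)
j=np.array([.488,.873]);k=np.array([.873,-.488]);r=P[:,:2]-[.549,-.181];a=r@j;b=r@k
for sg in(1,-1):
    m=(a*sg>.038)&(a*sg<.06)&(abs(b)<.012)&(P[:,2]>.004)&(P[:,2]<.06);print(sg,m.sum(),np.sort(P[m][:,2])[:6],a[m].min(),a[m].max())
print(manip.sense()["tcp_pos"])
E
```

```text
t: 26.85
tcp_pos: [0.548, -0.1808, 0.1582]
tool_rot: [0.179, 0.685, -0.178, 0.683]
force: [0.4, 0.1, -0.3]
finger_gap: 0.997
t: 27.72
tcp_pos: [0.5489, -0.1805, 0.0246]
tool_rot: [0.178, 0.684, -0.178, 0.684]
force: [-0.0, 0.8, 0.1]
finger_gap: 0.998
1 83 [0.00466117 0.01012232 0.01291529 0.01390593 0.01650065 0.01695195] 0.04039409520490617 0.058391359923160926
-1 86 [0.01125979 0.01185341 0.01333059 0.01366818 0.01385533 0.01408466] -0.05948217747133883 -0.039524165685739125
[ 0.54907185 -0.1808199   0.02489608]
```

View pics/side14.png

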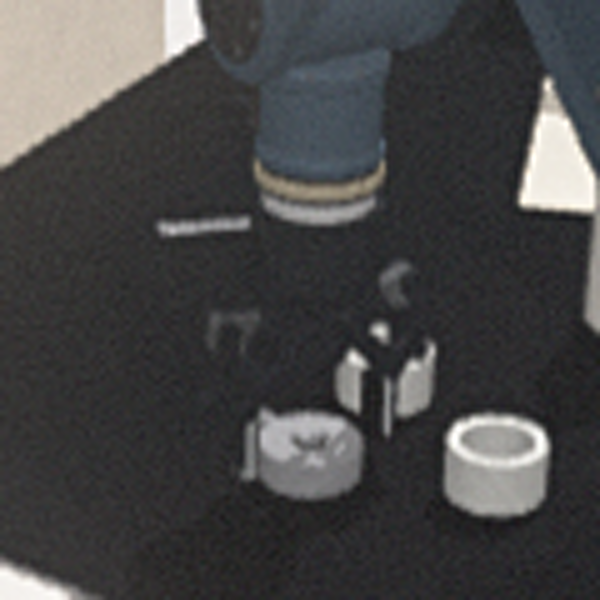

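```bash
python3 -m crank '[0.9,0,0,2,0, 0.8,0,0,2,0, 0.65,0,0,2,0, 0.6,0,0,2,0, 0.6,0,0,2,0, 0.6,0,0,2,0]' 90; python3 - <<'E'
from h import *
from station import manip,viewer
s=viewer.snapshot("side");np.savez("side15.npz",**s)
P=cloud(s).reshape(-1,3)
j=np.array([.488,.873]);k=np.array([.873,-.488]);r=P[:,:2]-[.549,-.181];a=r@j;b=r@k
for sg in(1,-1):
    m=(a*sg>.034)&(a*sg<.05)&(abs(b)<.012)&(P[:,2]>.004)&(P[:,2]<.06);print(sg,m.sum(),np.sort(P[m][:,2])[:6],a[m].min(),a[m].max())
E
```

```text
t: 28.52
tcp_pos: [0.5491, -0.181, 0.0278]
tool_rot: [0.178, 0.684, -0.178, 0.685]
force: [-1.2, 1.5, 9.0]
finger_gap: 0.681
1 70 [0.00495077 0.00936973 0.01171866 0.01397691 0.01453731 0.01473188] 0.03411999773106914 0.04868169592207576
-1 33 [0.01520163 0.01639342 0.01861166 0.0189231  0.01963984 0.02153735] -0.04976380156630887 -0.03447353604860813
```

```bash
python3 - <<'E'
from h import *
s=load("side15.npz")
a=s["img"][150:230,300:400]
cv2.imwrite(f"pics/side15.png",cv2.resize(a,None,fx=7,fy=7,interpolation=2)[:,:,::-1])
E
```

```text
(no output)
```

View pics/side15.png

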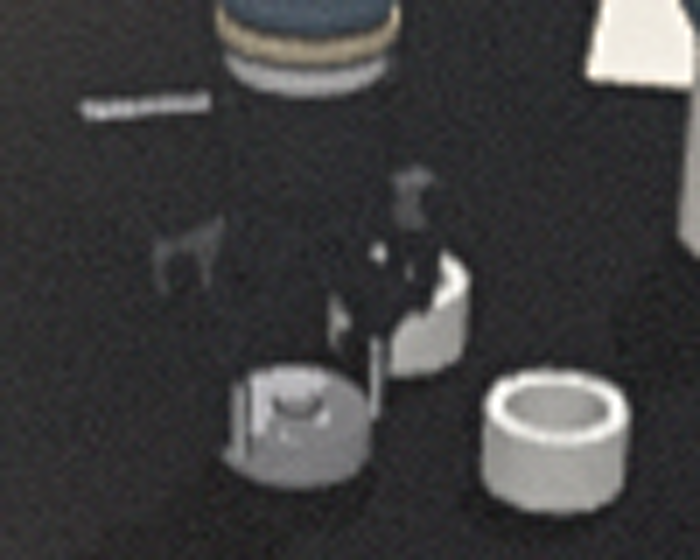

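```bash
python3 -m crank '[0.6,0,0,1,0, 0.6,0,0,3,0, 0.6,0,0,6,0, 0.6,0,0,10,0, 0.6,0,0,10,0]'; python3 - <<'E'
from h import *
from station import viewer,manip
s=viewer.snapshot("side");np.savez("side16.npz",**s)
a=s["img"][150:230,300:400]
cv2.imwrite(f"pics/side16.png",cv2.resize(a,None,fx=7,fy=7,interpolation=2)[:,:,::-1])
st=manip.sense();print(st["force"],st["finger_gap"])
P=cloud(s).reshape(-1,3)
M=P[(np.hypot(P[:,0]-.549,P[:,1]+.181)<.028)&(P[:,2]<.045)]
print(np.histogram(M[:,2],bins=np.arange(-.002,.05,.002)))
t=M[(M[:,2]>.029)&(M[:,2]<.036)];A=np.c_[t[:,:2]-[.549,-.181],np.ones(len(t))];print(np.linalg.lstsq(A,t[:,2],rcond=None)[0],len(t))
E
```

```text
t: 29.2
tcp_pos: [0.5488, -0.181, 0.0364]
tool_rot: [0.178, 0.684, -0.178, 0.684]
force: [0.9, 0.3, -4.7]
finger_gap: 0.678
[-0.06722752  0.46788253 -4.76964903] 0.6811251291662165
(array([22,  5,  1,  0,  1,  2,  2,  1,  3,  1,  2,  1,  0,  3, 12, 44, 42,
       15,  5,  4,  1,  0,  0,  0,  0]), array([-0.002,  0.   ,  0.002,  0.004,  0.006,  0.008,  0.01 ,  0.012,
        0.014,  0.016,  0.018,  0.02 ,  0.022,  0.024,  0.026,  0.028,
        0.03 ,  0.032,  0.034,  0.036,  0.038,  0.04 ,  0.042,  0.044,
        0.046,  0.048]))
[0.01518699 0.01825567 0.03117811] 82
```

View pics/side16.png

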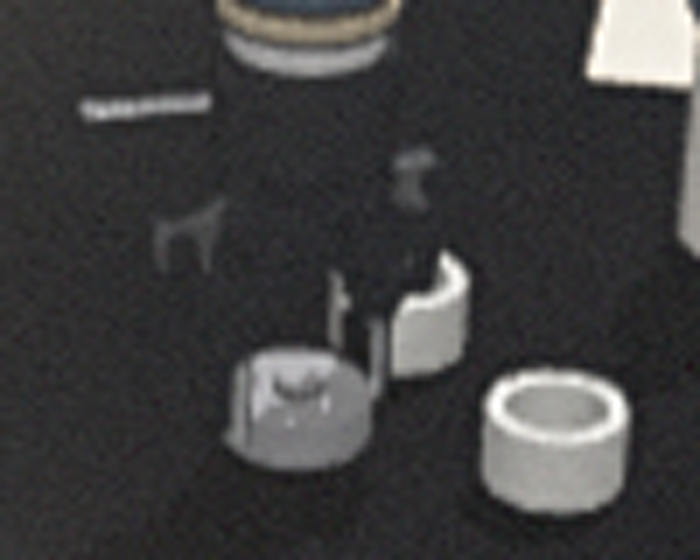

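```bash
python3 -m crank '[0.6,0,0,15,0, 0.6,0,0,35,0, 0.6,0,0,55,0, 0.6,0,0,70,0, 0.6,-2,20,70,0, 0.6,-6,60,70,0, 0.6,-10,104,70,0, 0.6,-14,148,70,0, 0.6,-18,192,70,0, 0.6,-21,228,70,0]'; python3 -m crank '[0.6,-2,24,0,0, 0.6,-4,40,0,0, 0.6,-4,46,0,0, 0.6,-4,46,-15,0, 0.6,-4,46,-25,0, 0.6,-4,46,-25,0]'; python3 - <<'E'
from h import *
from station import manip,viewer
from scipy.optimize import least_squares
s=viewer.snapshot("side");np.savez("side17.npz",**s)
a=s["img"][190:330,190:360]
cv2.imwrite(f"pics/side17.png",cv2.resize(a,None,fx=4,fy=4,interpolation=2)[:,:,::-1])
P=cloud(s).reshape(-1,3);M=P[(np.hypot(P[:,0]-.523,P[:,1]-.095)<.045)]
print(np.histogram(M[:,2],bins=np.arange(.02,.1,.004)))
m=M[(M[:,2]>.056)&(M[:,2]<.068)]
f=least_squares(lambda c:np.hypot(*(m[:,:2]-c).T)-.031,[.523,.095],loss="soft_l1",f_scale=.002);print(f.x,np.abs(f.fun).mean(),len(m))
st=manip.sense();print(st["tcp_pos"],st["force"])
E
```

```text
t: 30.5
tcp_pos: [0.5258, 0.0499, 0.1058]
tool_rot: [0.178, 0.685, -0.178, 0.683]
force: [1.6, -0.3, -5.9]
finger_gap: 0.679
t: 31.25
tcp_pos: [0.5228, 0.0923, 0.0798]
tool_rot: [0.178, 0.685, -0.179, 0.683]
force: [-0.7, 0.5, -4.7]
finger_gap: 0.679
(array([ 97, 202, 110,  12,   0,   0,   0,   4,  30,  30,  39,  47,  85,
       209,  50,  24,  19,  20,  27]), array([0.02 , 0.024, 0.028, 0.032, 0.036, 0.04 , 0.044, 0.048, 0.052,
       0.056, 0.06 , 0.064, 0.068, 0.072, 0.076, 0.08 , 0.084, 0.088,
       0.092, 0.096]))
[0.52213187 0.09204377] 0.0019198461372657084 116
[0.52331404 0.09239944 0.08037583] [-0.23141664  0.90304784 -5.39238396]
```

View pics/side17.png

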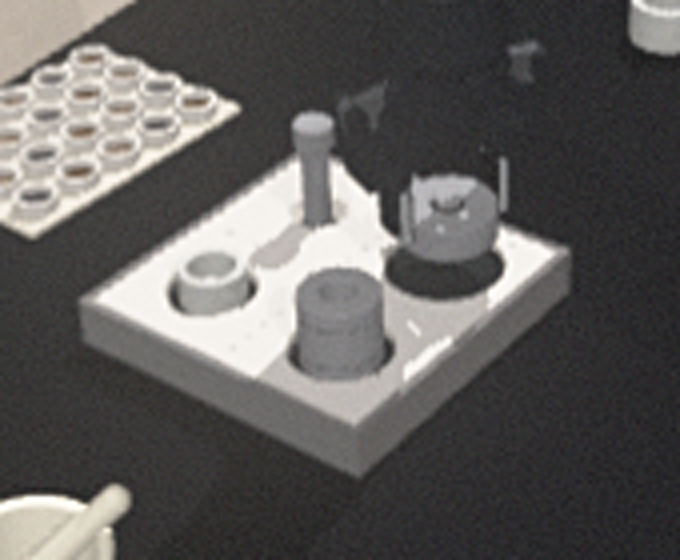

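```bash
python3 -m crank '[0.6,1,2,-6,0, 0.6,1,2,-13,0, 0.6,1,2,-19,0, 0.6,1,2,-23,0, 0.6,1,2,-25,0, 0.6,1,2,-25,0]'; for i in 1 2 3; do python3 -m crank '[0.6,0,0,-1,0, 0.6,0,0,-1,0]' | grep -E "pos|force"; done
```

```text
t: 32.05
tcp_pos: [0.5247, 0.0951, 0.0562]
tool_rot: [0.178, 0.684, -0.178, 0.684]
force: [0.9, -0.5, -5.0]
finger_gap: 0.679
tcp_pos: [0.5247, 0.0951, 0.0554]
force: [0.7, 1.4, -5.1]
tcp_pos: [0.5247, 0.0951, 0.0543]
force: [-0.1, 0.3, -4.5]
tcp_pos: [0.5246, 0.0951, 0.0532]
force: [-0.3, 0.6, -5.5]
```

```bash
for i in 1 2; do python3 -m crank '[0.6,0,0,-1,0, 0.6,0,0,-1,0]' | grep -E "pos|force"; done
```

```text
tcp_pos: [0.5247, 0.0951, 0.0528]
force: [-1.3, 0.0, 2.0]
tcp_pos: [0.5247, 0.0951, 0.0528]
force: [-2.8, -0.5, 9.8]
```

Contact came at 52.8 mm, which is 25 mm above the grip height, as expected. Releasing.

```bash
python3 -m crank '[0.7,0,0,1,0, 0.75,0,0,1,0, 0.85,0,0,1,0, 1,0,0,1,0, 1,0,0,1,0, 1,0,0,25,0, 1,0,0,70,0, 1,0,0,120,0, 1,0,0,170,0, 1,0,0,190,0]'; python3 -m crank '[1,-10,-50,0,0, 1,-20,-100,0,0, 1,-30,-150,0,0, 1,-40,-200,0,0, 1,-50,-250,0,0, 1,-60,-300,0,0, 1,-60,-340,0,0, 1,-60,-340,0,0]'; python3 - <<'E'
from h import *
from station import manip,viewer
for n,(u0,u1,v0,v1) in(("side",(160,360,190,360)),("top",(150,460,120,260))):
    s=viewer.snapshot(n);np.savez(n+"18.npz",**s)
    f=4 if n=="side" else 2.5
    f=3.5 if n=="side" else f
    cv2.imwrite(f"pics/{n}18.png",cv2.resize(s["img"][v0:v1,u0:u1],None,fx=f,fy=f,interpolation=2)[:,:,::-1])
    P=cloud(s).reshape(-1,3)
    for nm,c,r,zt in(("plunger",(.624,.085),.012,.097),("ring",(.633,.185),.02,.047),("body",(.534,.195),.024,.071),("base",(.524,.096),.03,.047)):
        M=P[(np.hypot(P[:,0]-c[0],P[:,1]-c[1])<r)];t=M[(abs(M[:,2]-zt)<.004)]
        A=np.c_[t[:,:2]-t[:,:2].mean(0),np.ones(len(t))];q=np.linalg.lstsq(A,t[:,2],rcond=None)[0]
        print(n,nm,len(t),t.mean(0).round(4),zt,"tilt",q[:2].round(3))
st=manip.sense();print(st["t"],st["tcp_pos"],st["force"])
E
```

```text
t: 34.55
tcp_pos: [0.526, 0.0951, 0.2446]
tool_rot: [0.179, 0.682, -0.178, 0.686]
force: [-0.5, 0.4, -0.2]
finger_gap: 0.999
t: 35.55
tcp_pos: [0.4648, -0.248, 0.2414]
tool_rot: [0.179, 0.683, -0.18, 0.684]
force: [-0.2, 0.8, 0.4]
finger_gap: 1.003
side plunger 39 [0.6225 0.0862 0.096 ] 0.097 tilt [0.008 0.018]
side ring 61 [0.636  0.1858 0.0456] 0.047 tilt [-0.003 -0.005]
side body 166 [0.5339 0.1952 0.0699] 0.071 tilt [-0.009  0.013]
side base 261 [0.5232 0.0982 0.0465] 0.047 tilt [-0.009 -0.008]
top plunger 64 [0.6239 0.0856 0.0979] 0.097 tilt [ 0.04  -0.045]
top ring 74 [0.6313 0.185  0.0473] 0.047 tilt [ 0.002 -0.037]
top body 29 [0.5528 0.1959 0.0716] 0.071 tilt [-0.346  0.011]
top base 260 [0.529  0.0912 0.0477] 0.047 tilt [-0.007  0.006]
35.65 [ 0.46416769 -0.24464101  0.24102194] [-0.41077358 -0.21287073  0.08481914]
```

View pics/side18.png

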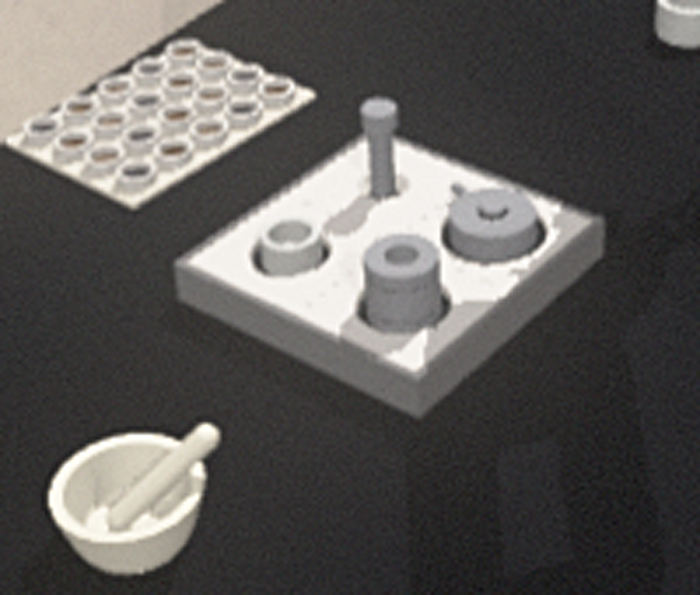

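View pics/top18.png

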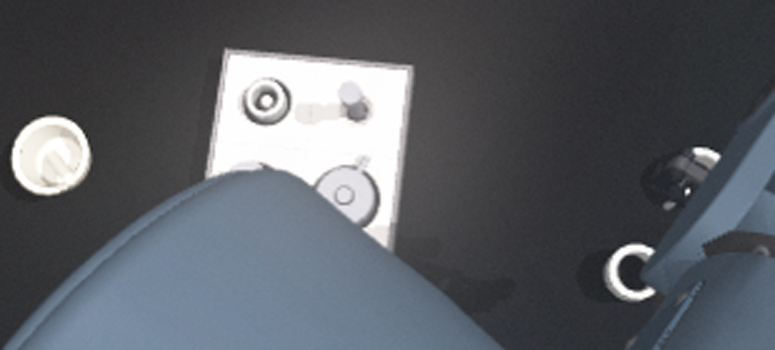

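All four parts are at their seated heights and level. The arm is clear, with the gripper in free air above the rings. The mortar (side crop pixel (130,500)) has not moved, and the bottle was never approached.

```bash
python3 -c "
from station import workorder; print(workorder.sign_off())"
```

```text
the job is handed in; nothing more can be done
None
```

I took the die apart in the order plunger, extraction ring, die body, base. Each part was lowered into its own tray pocket until I felt contact, then let go. I handed the job in at about 36 s of the 99 s allowed.

**Last checks:** With the arm clear, the side camera put the tops of the plunger, ring, body and base at 96, 46, 70 and 47 mm. The expected heights are 97, 47, 71 and 47 mm. All four looked upright and level, with fitted tilts under about 1 degree.

**Checks that disagreed or were missing:**
- **Body, top camera:** the arm mostly hid the body, so its tilt fit from that camera (29 points) is unusable. The body check rests on the side camera alone.
- **Plunger and ring, top camera:** it gave slopes of 0.04 to 0.045 on the plunger head and 0.037 on the ring. I took these as depth noise, because the side view shows both parts straight.
- **Camera offset:** the two cameras differ from each other by about 2 to 3 mm, well within the pocket clearances.
- **Base grip:** the gripper opening read slightly less than expected for 62 mm. A short test lift showed the base held level at the right weight, so I carried on.
- **Bystanders:** the mortar looked unmoved. The wash bottle was outside the final crops, so it was not rechecked. The arm passed above it early on and I saw no sign of contact.

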